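# Lay a cutting guide against two stop posts

## Task

Fetch the steel cutting guide with the blue rib and lay it flat on the wooden board, on the robot's side of the two red stop posts, with its black-lined edge toward them. Slide it until that edge bears on both posts at once, keep it pressed gently for about half a second so that both sprung posts give, then let go and leave it lying there touching both, ready to cut along. Leave the spice jar and the glass at the back of the board undisturbed.

Things in the scene. Friction and masses are not known exactly. Their poses are not given: they have to be found in the camera images.
- guide_rib (a point): Centre of the blue rib (90 x 14 x 24 mm, long along y) on the loose cutting guide, 18 mm above the guide's underside, half-way along it. x points level to the black-lined working edge 30 mm away; the plain edge is 14 mm away at -x; y runs along the guide; z up.
- guide: The loose cutting guide: flat thin steel-faced strip 180 mm long (y), 44 mm wide (x), 6 mm thick, 0.14 to 0.28 kg, with a blue grip rib on top. Origin at the centre of its underside. Starts on the counter left of the board.
- board: Fixed brown wooden chopping board, 310 mm (its own x, which runs roughly to the robot's left) by 240 mm (its own y, which runs roughly toward the robot) and 21 mm thick; origin at the centre of its underside, on the counter. Its top is 21 mm above the counter.
- stop_left: Left one (as the robot sees it) of two stops: origin at the middle of a flush track in the board's top, 80 x 14 mm, long along x, which points away from the robot. In it stands a red post, 16 mm thick, 24 mm tall, clamped anywhere within 25 mm before or behind the origin; not measured: feel or see where. Its spring gives 4 mm (0.8 N), then it is rigid; its clamp bears 10 N.
- stop_right: The right stop, built the same, its post clamped on its own account. The two tracks lie 104 to 136 mm apart and up to 6 mm offset fore and aft. With the posts' own offsets the line through the posts can be up to 0.5 rad askew to the board.
- jar: Bystander: loose clear spice jar with a red cap, 46 mm in diameter, 98 mm tall, standing at the back right of the board behind the stops; origin at the centre of its underside.
- tumbler: Bystander: loose small clear drinking glass, 48 mm in diameter, 61 mm tall, standing at the back left of the board behind the stops; origin at the centre of its underside.

How it is judged:
On the way:
1. the guide lies flat on the board with its black-lined edge pressed against both posts at once (over 0.15 N on each) (contact force between guide and stop_left above 0.15 N and contact force between guide and stop_right above 0.15 N and x of stop_left in the frame of guide_rib between 0.005 and 0.072 m and y of stop_left in the frame of guide_rib between -0.092 and 0.092 m and x of stop_right in the frame of guide_rib between 0.005 and 0.072 m and y of stop_right in the frame of guide_rib between -0.092 and 0.092 m and angle between guide_rib's own z axis and vertical below 0.05 rad and height (world z) of guide_rib between 0.035 and 0.043 m), for 0.4 s.
At the end, for the whole second after the job is handed in: The guide lies flat and still on the board, released, its black-lined edge still touching both red posts (over 0.03 N on each), both within its length (contact force between guide and stop_left above 0.03 N and contact force between guide and stop_right above 0.03 N and contact force between each of the fingers, the arm and guide below 0.05 N and x of stop_left in the frame of guide_rib between 0.005 and 0.072 m and y of stop_left in the frame of guide_rib between -0.092 and 0.092 m and x of stop_right in the frame of guide_rib between 0.005 and 0.072 m and y of stop_right in the frame of guide_rib between -0.092 and 0.092 m and angle between guide_rib's own z axis and vertical below 0.05 rad and height (world z) of guide_rib between 0.035 and 0.043 m and linear speed of guide below 0.01 m/s and angular speed of guide below 0.05 rad/s).
It fails at once if the guide is pressed against one post with more than 10 N (contact force between guide and stop_left above 10 N or contact force between guide and stop_right above 10 N).
It fails at once if the spice jar or the glass is moved more than 20 mm (distance of any of jar, tumbler from where it was at the start of the episode above 0.02 m).
It also fails if it takes over 67 s, if anything falls off the work surface, if the arm or the gripper's body presses on something with over 40 N, if the wrist force passes 120 N, or if a joint passes its speed limit or range.

## Robot

A 6-joint arm with a two-finger parallel gripper is mounted at the origin on a cart in front of the work surface, level with it; the furniture and walls round the work are solid. World frame = base frame: x ahead of the robot, y to its left, z up, the work surface at z = 0. Lengths are in m, angles in rad, forces in N, time in s.
With the tool pointing down it reaches from about 0.225 to 0.725 m from the base axis. Payload 3.1 kg.
Tool frame: the origin (TCP) lies midway between the tips of the shut fingers; the grasp point (between the pads) lies grip_point_offset behind it (grip_point_offset is the distance from the TCP to the grasp point, in m); z points along the fingers, y is the line along which they close (so a half turn about z gives the same grasp; the last joint's range is limited). The gripper opens to 85 mm and grips with 20 to 120 N. Pads are 22 mm wide; open, the fingers measure 114 mm over their backs; the gripper's body (76 mm by 85 mm) begins 54 mm behind the grasp point. The pads swing forward as they close: fully open they stand 13 mm farther back than shut.
Start: joints at [1.116, 0.048, 0.099, 1.622, 0, 1.443], TCP at [0.169, 0.497, 0.231] pointing down, gripper open.
Joint ranges: [-2.91, 2.91], [-0.99, 1.94], [-1.21, 1.42], [-2.12, 2.29], [-1.49, 1.47], [-3.14, 3.14]. Speed limits (rad/s): [2.79, 2.79, 3.14, 3.14, 3.14, 3.14].

## Interface

Orientations are given as a unit quaternion [w, x, y, z].
In Python, from station import get_state, grab_frame, camera_params, hand_in, search_frame, landmark_of, grip_point_offset gives the robot as it stands. The module is installed in compiled form; this text tells all that it offers.
- The arm moves only by the tool carry_out, never from a script. Its argument "commands" is a list of rows, each a list of 2 entries, a list of its own where there are three numbers: the shift along the tool's x, y, z scaled (see below), then the turn, a rotation vector about the tool's x, y, z scaled (see below). In form: [[[tx, ty, tz], [rx, ry, rz]], ...]. A call has 1 to 12 rows; each row is the pose to reach, as a shift and turn from the pose commanded when the call began, along the tool's axes at that moment; what a row does not reach only later rows make up. The controller multiplies each number of a shift by 1 m and each number of a turn by 45 degrees. A row lasts 1/12 s, in which the tool goes at most 41.7 mm and 7.16 degrees, less where a joint would pass 70% of its speed; a pose out of reach is approached as far as the arm can. A call with a number of a shift or a turn outside -1 to 1 is refused whole. A call with a gripper value outside its range is refused whole. "jaw" is the gripper command: -1 is fully open, 1 is shut, values between are in proportion, set as the call begins (left out, the last holds). The fingers move at their own pace and stop on an object; "newtons" is the grip in N (left out, the last holds). Time passes only in rows, so rows that repeat a pose let the fingers close. It gives the time, the measured TCP pose, the force, the opening and the grip force at its end, in the units of the state.
- get_state(): the state, without advancing time (a new reading comes with each control period).
- grab_frame(name): name is "scene" or "top"; returns the picture (384x512x3 uint8, red, green, blue); there is no depth.
- camera_params(name): a dict with "camera_matrix" (3x3 intrinsics, pixels), "k1" (the pictures are not rectified: a ray, as slopes to the right and down, at radius r is drawn at 1 + k1 r^2 times it, then the intrinsics apply), "extrinsics" (4x4, takes a point from world to camera coordinates). Camera axes: x right, y up, looking along -z (the intrinsics and any distortion apply to the point x, -y, -z); pixel columns grow to the right and rows downward; lengths in m; the calibration is good to about 2 mm. A picture is of the moment at which its call begins. camera_params takes no time and is no camera call.
- hand_in(): hands the job in; it is judged then, once.
Trained networks look in the newest picture that a camera, given by its name, has taken for a name from the list of things; names that differ only in an ending like _2 or _b are one class to them, and where a whole thing is asked for, a point or a joint stands for the part that bears it (a point fixed in the world has none). Each returns a list of dicts, best first, with "p" (0 to 1); they miss things now and then, are a little off and sometimes report something else, mostly with a low value. They report only what shows in the picture. A call takes as long as a camera call.
- search_frame(target, camera): "position" ([x, y, z] in m, in world coordinates, good to about 4 mm: the middle of the surface that is visible of it).
- landmark_of(target, camera): "position" ([x, y, z] in m, in world coordinates, good to about 4 mm: a listed point, or the origin of a listed thing).
The state is a dict: "t": time; "joints": joint angles; "qd": joint speeds; "effort": joint torques, N m; "tool_pos": TCP position; "ee_rot": TCP orientation; "contact_force": force on the tool from outside, world axes, zero at the start; "wrist_torque": the same for the moment, N m; "gripper_width": opening from 0.0 (shut) to 1.0 (fully open); "finger_force": force on a finger pad.
Only numpy, scipy, OpenCV 4.12 (cv2) and the standard library are available. Lean on these libraries where they do the work, as an engineer would, in place of code of your own. Each camera call takes 0.05 s, during which the arm holds its last target. There are 200 camera calls.

## Working session

There is one attempt and no reset: what is moved stays moved. The work goes in short steps, Python scripts to look and compute and a tool call to move; the robot and the scene stay as the last step left them, time stands still between calls to the robot, and variables do not carry over. Pictures are saved under pics/ and viewed, at most 10 in all, crops included, and the job is handed in when it is done.

Besides the shell and the picture viewer there is one more tool, called after "Emit:" in YAML: its name, and indented under it one key for each argument. carry_out: Moves the arm, as the interface text tells. Shifts and turns lie within -1 to 1; 1 stands for 1 m of shift or 45 degrees of turn. Its arguments: {"type":"object","properties":{"commands":{"type":"array","items":{"type":"array"}},"jaw":{"type":"number"},"newtons":{"type":"number"}},"required":["commands"]}

```bash
mkdir -p pics
cat > h.py <<'E'
import numpy as np, cv2
from station import *
def shot(cam,name):
    im=grab_frame(cam); cv2.imwrite(f'pics/{name}.png',im[:,:,::-1]); return im
def ray(cam,uv,z):
    p=camera_params(cam);K=np.array(p['camera_matrix']);E=np.array(p['extrinsics']);k=p['k1']
    uv=np.atleast_2d(uv).astype(float)
    d=np.c_[(uv[:,0]-K[0,2])/K[0,0],(uv[:,1]-K[1,2])/K[1,1]]
    s=d.copy()
    for _ in range(20): s=d/(1+k*(s**2).sum(1,keepdims=True))
    c=np.c_[s[:,0],-s[:,1],-np.ones(len(s))]
    R=E[:3,:3];o=-R.T@E[:3,3];w=c@R
    return o+w*((z-o[2])/w[:,2])[:,None]
E
python3 - <<'E'
from h import *
a=shot('top','t1');b=shot('scene','s1')
print(grip_point_offset() if callable(grip_point_offset) else grip_point_offset)
s=get_state();print(s)
for t in ['guide_rib','stop_left','stop_right','board','guide']:
    for c in ['top','scene']:
        print(t,c,[(np.round(x['position'],4),round(x['p'],2)) for x in landmark_of(t,c)[:2]])
E
```

```text
0.0187
{'t': 0.1, 'joints': array([ 1.11619525e+00,  4.86866332e-02,  9.77407786e-02,  1.62198760e+00,
       -3.90874216e-05,  1.44298660e+00]), 'qd': array([ 2.11397151e-04, -9.99683214e-04,  3.43140227e-03, -4.57148879e-04,
       -9.57234889e-04,  2.21964142e-05]), 'effort': array([ 2.60373890e-03, -3.39852691e+01,  3.20934749e+01,  1.58806506e-02,
       -1.35047426e-04,  1.78836990e-05]), 'tool_pos': array([0.16831224, 0.49670585, 0.23022215]), 'ee_rot': array([-2.88071646e-04,  1.62669471e-01,  9.86680040e-01, -1.02918776e-03]), 'contact_force': array([ 0.31761719,  0.71362251, -0.02671302]), 'wrist_torque': array([-0.07328609, -0.02784213,  0.02260799]), 'finger_force': 0.0, 'gripper_width': 0.9957105299669462}
guide_rib top [(array([0.4629, 0.3133, 0.0199]), 0.58)]
guide_rib scene [(array([0.4607, 0.3145, 0.0203]), 0.85)]
stop_left top [(array([0.5158, 0.0217, 0.021 ]), 0.68)]
stop_left scene [(array([0.519 , 0.0247, 0.0245]), 0.69)]
stop_right top [(array([ 0.5093, -0.0937,  0.0231]), 0.47)]
stop_right scene [(array([ 0.5066, -0.0964,  0.0202]), 0.45)]
board top [(array([ 0.4861, -0.0445,  0.0011]), 0.62)]
board scene [(array([ 0.4873, -0.0407,  0.0015]), 0.9)]
guide top [(array([0.4663, 0.3204, 0.0017]), 0.77)]
guide scene [(array([0.4668, 0.3213, 0.0025]), 0.7)]
```

View pics/t1.png

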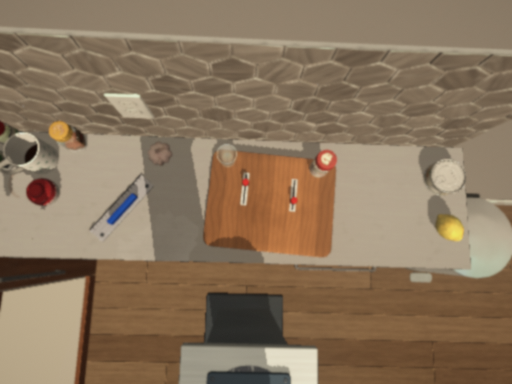

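View pics/s1.png

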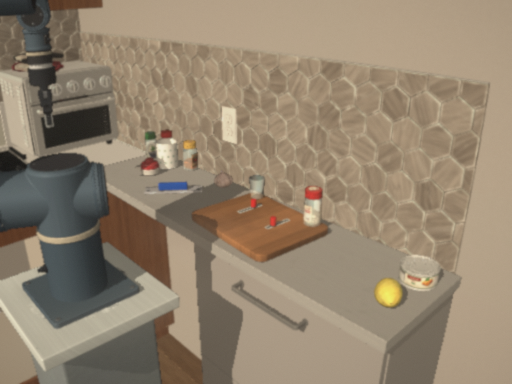

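Run:
```python
from h import *
im=cv2.imread('pics/t1.png')[:,:,::-1].astype(int)
R,G,B=im[...,0],im[...,1],im[...,2]
m=((B>R+50)&(B>G+30)).astype(np.uint8)
n,l,st,c=cv2.connectedComponentsWithStats(m)
i=1+st[1:,4].argmax();ys,xs=np.nonzero(l==i);print('rib px',c[i],st[i])
P=ray('top',np.c_[xs,ys],0.027);mu=P.mean(0);u,s,v=np.linalg.svd(P[:,:2]-mu[:2],full_matrices=False)
d=v[0];pr=(P[:,:2]-mu[:2])@v.T;print('rib',mu,'axis',d,'yaw deg',np.degrees(np.arctan2(d[1],d[0])),np.ptp(pr,axis=0))
m=((R>G+80)&(R>B+80)).astype(np.uint8);n,l,st,c=cv2.connectedComponentsWithStats(m)
for k in range(1,n):
    if 200<c[k][0]<330 and st[k,4]>5: print(c[k],st[k],ray('top',c[k],0.042)[0])
a=cv2.resize(im[165:245,85:155].astype(np.uint8),None,fx=5,fy=5,interpolation=2)
b=cv2.resize(im[165:245,225:315].astype(np.uint8),None,fx=5,fy=5,interpolation=2)
cv2.imwrite('pics/z1.png',np.hstack([a,b])[:,:,::-1])
```

```text
rib px [121.37096774 208.68548387] [107 194  29  30 248]
rib [0.45940691 0.31593867 0.027     ] axis [-0.78477279  0.61978356] yaw deg 141.6996690869101 [0.08672277 0.01614733]
[326.26373626 161.15934066] [317 150  19  20 182] [ 0.5895457  -0.17220988  0.042     ]
[245.         181.75609756] [242 179   7   7  41] [0.53167731 0.02429181 0.042     ]
[294.07142857 200.04761905] [291 197   7   7  42] [ 0.49122772 -0.09418274  0.042     ]
```

View pics/z1.png

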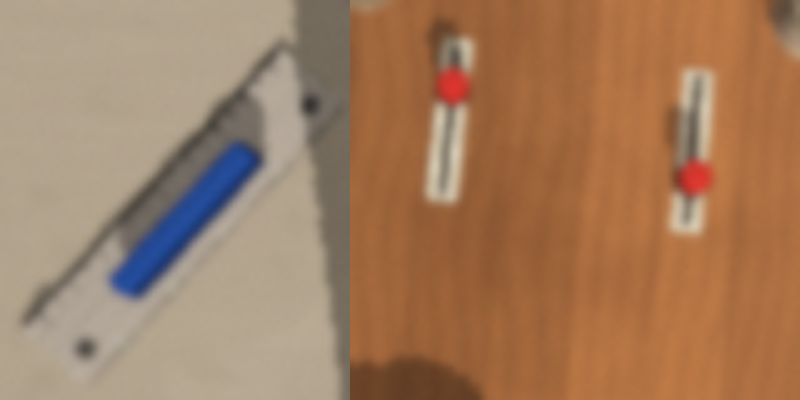

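```bash
cat >> h.py <<'E'
from scipy.spatial.transform import Rotation as Ro
def cmd(pos,yaw):  # tool pointing down, tool y at world yaw (deg)
    s=get_state();q=s['ee_rot'];R=Ro.from_quat([q[1],q[2],q[3],q[0]])
    y=np.radians(yaw);ty=np.array([np.cos(y),np.sin(y),0]);tz=np.array([0,0,-1.]);tx=np.cross(ty,tz)
    T=Ro.from_matrix(np.c_[tx,ty,tz])
    print('t',s['t'],'shift',np.round(R.inv().apply(np.array(pos)-s['tool_pos']),4),'turn',np.round((R.inv()*T).as_rotvec()/(np.pi/4),4))
    print('F',s['contact_force'].round(2),'w',s['gripper_width'],'ff',s['finger_force'])
E
python3 -c "
from h import *
cmd([.461,.315,.075],51.7)"
```

```text
t 0.6 shift [-0.3355 -0.0787  0.1563] turn [ 1.00e-04 -0.00e+00  4.35e-01]
F [-0.71 -0.3   0.12] w 0.9981089485150514 ff 0.0
```

Emit:
carry_out:
  commands:
    - [[-0.3355,-0.0787,0.156],[0,0,0.435]]
    - [[-0.3355,-0.0787,0.156],[0,0,0.435]]
    - [[-0.3355,-0.0787,0.156],[0,0,0.435]]
    - [[-0.3355,-0.0787,0.156],[0,0,0.435]]
    - [[-0.3355,-0.0787,0.156],[0,0,0.435]]
    - [[-0.3355,-0.0787,0.156],[0,0,0.435]]
    - [[-0.3355,-0.0787,0.156],[0,0,0.435]]
    - [[-0.3355,-0.0787,0.156],[0,0,0.435]]
    - [[-0.3355,-0.0787,0.156],[0,0,0.435]]
    - [[-0.3355,-0.0787,0.156],[0,0,0.435]]
    - [[-0.3355,-0.0787,0.156],[0,0,0.435]]
    - [[-0.3355,-0.0787,0.156],[0,0,0.435]]
  jaw: -1

```text
t: 1.6
tool_pos: [0.4607, 0.3149, 0.0752]
ee_rot: [-0.001, 0.328, 0.945, -0.0]
contact_force: [0.7, 0.5, 0.2]
gripper_width: 0.999
finger_force: 0.0
```

```bash
python3 -c "
from h import *
print(get_state()['tool_pos'])
cmd([.461,.315,.009],51.7)
im=shot('scene','s2');im=cv2.resize(im[120:250,100:300],None,fx=4,fy=4,interpolation=2);cv2.imwrite('pics/s2z.png',im[:,:,::-1])"
```

```text
[0.46069352 0.31485619 0.07521572]
t 1.6 shift [-0.0002  0.0003  0.0662] turn [-0.0009 -0.0013 -0.001 ]
F [0.74 0.53 0.22] w 0.9985615168380474 ff 0.0
```

View pics/s2z.png

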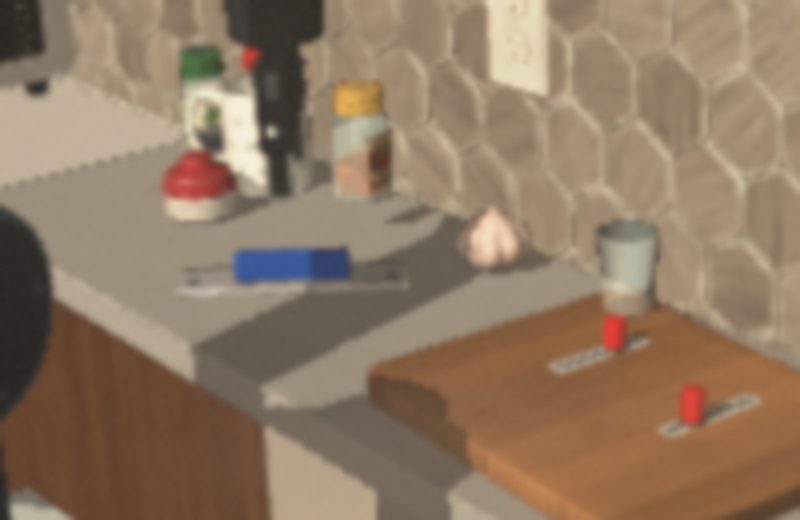

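The gripper's fingers (crop ~(280,150)) hang above the blue rib (crop ~(292,265)). Both posts are visible at crop (614,332) and (693,405).

Emit:
carry_out:
  commands:
    - [[0,0,0.035],[0,0,0]]
    - [[0,0,0.055],[0,0,0]]
    - [[0,0,0.066],[0,0,0]]
    - [[0,0,0.066],[0,0,0]]
    - [[0,0,0.066],[0,0,0]]

```text
t: 2.07
tool_pos: [0.4602, 0.3158, 0.0098]
ee_rot: [-0.0, 0.327, 0.945, -0.0]
contact_force: [1.1, 0.6, 0.6]
gripper_width: 0.999
finger_force: 0.0
```

Emit:
carry_out:
  commands:
    - [[0,0,0],[0,0,0]]
    - [[0,0,0],[0,0,0]]
    - [[0,0,0],[0,0,0]]
    - [[0,0,0],[0,0,0]]
    - [[0,0,0],[0,0,0]]
    - [[0,0,0],[0,0,0]]
    - [[0,0,0],[0,0,0]]
    - [[0,0,0],[0,0,0]]
    - [[0,0,0],[0,0,0]]
  jaw: 1
  newtons: 40

```text
t: 2.82
tool_pos: [0.4615, 0.3151, 0.0099]
ee_rot: [0.0, 0.328, 0.945, 0.0]
contact_force: [0.5, -1.0, 2.6]
gripper_width: 0.156
finger_force: 39.9
```

Emit:
carry_out:
  commands:
    - [[0,0,-0.03],[0,0,0]]
    - [[0,0,-0.06],[0,0,0]]
    - [[0,0,-0.09],[0,0,0]]
    - [[0,0,-0.09],[0,0,0]]
    - [[0,0,-0.09],[0,0,0]]

```text
t: 3.23
tool_pos: [0.4624, 0.3157, 0.1012]
ee_rot: [0.001, 0.328, 0.945, 0.002]
contact_force: [-0.2, 0.0, -2.0]
gripper_width: 0.155
finger_force: 39.6
```

Run:
```python
from h import *
s=get_state();print(s['tool_pos'],s['ee_rot'])
im=shot('scene','s3');a=cv2.resize(im[100:230,100:220],None,fx=4,fy=4,interpolation=2)
L=np.array([.5317,.0243]);R=np.array([.4912,-.0942]);d=L-R;n=np.array([d[1],-d[0]])/np.hypot(*d);print(n)
p=(L+R)/2-n*(.038+.035);print(p);cmd([*p,.10],np.degrees(np.arctan2(n[1],n[0])))
im=shot('top','t3');b=cv2.resize(im[140:250,80:155],None,fx=4,fy=4,interpolation=2)
o=np.zeros((520,800,3),np.uint8);o[:,:480]=a;o[:440,480:780]=b;cv2.imwrite('pics/s3z.png',o[:,:,::-1])
```

```text
[0.46241426 0.3157099  0.10123005] [0.00142815 0.3280122  0.94467117 0.00152813]
[ 0.94626048 -0.32340548]
[ 0.44237298 -0.0113414 ]
t 3.2833 shift [-0.1876 -0.2676 -0.001 ] turn [-1.0000e-04 -0.0000e+00  1.5682e+00]
F [ 0.03  0.12 -1.49] w 0.15225567482961536 ff 39.57214057445526
```

View pics/s3z.png

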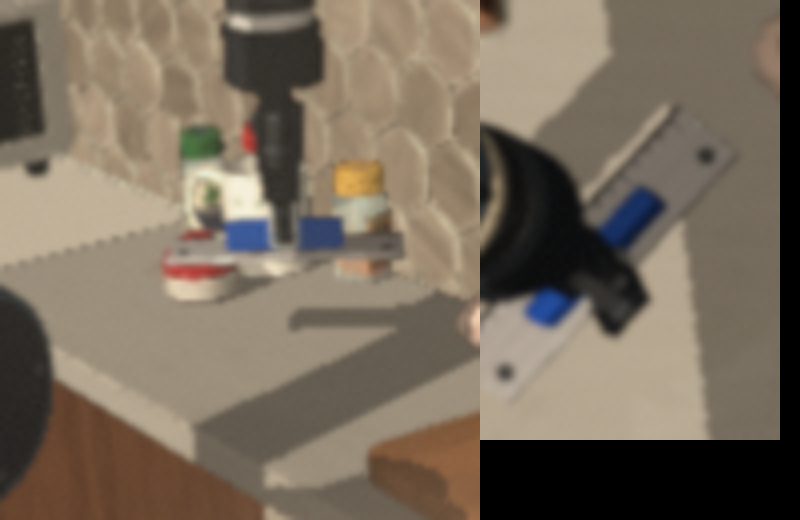

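Guide is lifted level, held at the rib's middle. Carrying it over in front of the posts.

Emit:
carry_out:
  commands:
    - [[-0.03,-0.04,0],[0,0,0.15]]
    - [[-0.06,-0.08,0],[0,0,0.3]]
    - [[-0.08,-0.115,0],[0,0,0.45]]
    - [[-0.1,-0.15,0],[0,0,0.6]]
    - [[-0.12,-0.185,0],[0,0,0.75]]
    - [[-0.145,-0.215,0],[0,0,0.9]]
    - [[-0.17,-0.245,0],[0,0,1]]
    - [[-0.1876,-0.2676,0],[0,0,1]]
    - [[-0.1876,-0.2676,0],[0,0,1]]
    - [[-0.1876,-0.2676,0],[0,0,1]]

```text
t: 4.17
tool_pos: [0.4406, -0.0127, 0.0969]
ee_rot: [-0.002, 0.666, 0.746, -0.001]
contact_force: [-0.1, -0.4, -1.3]
gripper_width: 0.154
finger_force: 39.7
```

Emit:
carry_out:
  commands:
    - [[0,0,0],[0,0,0.14]]
    - [[0,0,0],[0,0,0.28]]
    - [[0,0,0],[0,0,0.42]]
    - [[0,0,0],[0,0,0.568]]
    - [[0,0,0],[0,0,0.568]]
    - [[0,0,0],[0,0,0.568]]
    - [[0,0,0],[0,0,0.568]]

```text
t: 4.75
tool_pos: [0.4418, -0.0103, 0.0984]
ee_rot: [-0.001, 0.812, 0.583, -0.001]
contact_force: [0.5, 0.4, -1.6]
gripper_width: 0.152
finger_force: 39.7
```

Run:
```python
from h import *
print(get_state()['tool_pos']);cmd([.4424,-.0113,.035],-18.9)
im=shot('top','t4');b=cv2.resize(im[145:270,195:345],None,fx=5,fy=4.8,interpolation=2)
cv2.imwrite('pics/t4z.png',b[:,:,::-1])
```

```text
[ 0.44176398 -0.01029188  0.09840217]
t 4.75 shift [-0.0008  0.001   0.0634] turn [-0.0024  0.      0.006 ]
F [ 0.47  0.43 -1.58] w 0.1521010834221094 ff 39.73825693130493
```

View pics/t4z.png

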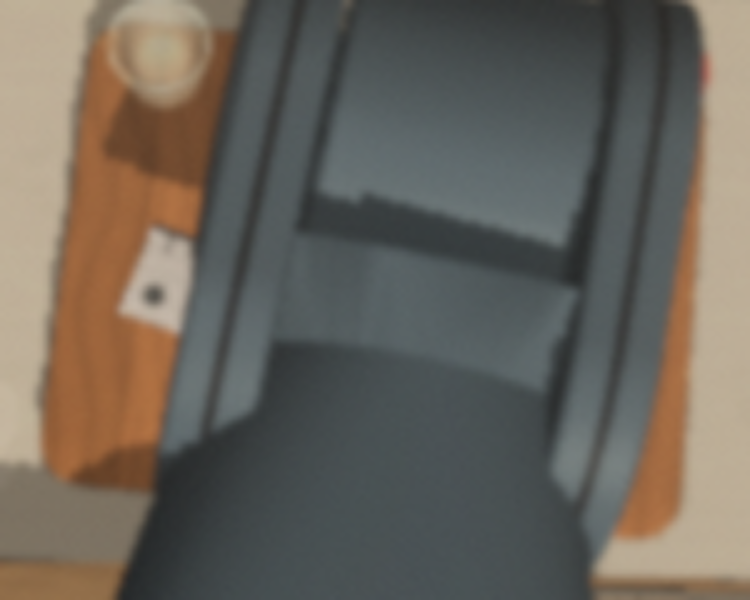

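Emit:
carry_out:
  commands:
    - [[0,0,0.03],[0,0,0]]
    - [[0,0,0.05],[0,0,0]]
    - [[0,0,0.06],[0,0,0]]
    - [[0,0,0.065],[0,0,0]]
    - [[0,0,0.067],[0,0,0]]
    - [[0,0,0.067],[0,0,0]]
    - [[0,0,0.067],[0,0,0]]

```text
t: 5.38
tool_pos: [0.4434, -0.0115, 0.0335]
ee_rot: [0.001, 0.813, 0.582, 0.001]
contact_force: [-0.2, -0.6, -1.4]
gripper_width: 0.154
finger_force: 39.8
```

Emit:
carry_out:
  commands:
    - [[0,0,0.001],[0,0,0]]
    - [[0,0,0.001],[0,0,0]]

```text
t: 5.55
tool_pos: [0.4433, -0.0115, 0.0323]
ee_rot: [0.001, 0.813, 0.582, 0.001]
contact_force: [-1.3, -0.7, -0.9]
gripper_width: 0.155
finger_force: 39.8
```

Emit:
carry_out:
  commands:
    - [[0,0,0.001],[0,0,0]]
    - [[0,0,0.001],[0,0,0]]

```text
t: 5.72
tool_pos: [0.4429, -0.0114, 0.0308]
ee_rot: [0.0, 0.813, 0.582, 0.0]
contact_force: [0.7, -0.0, -1.0]
gripper_width: 0.156
finger_force: 39.8
```

Run:
```python
from h import *
print(get_state()['tool_pos']);cmd([.475,-.0227,.031],-18.9)
im=shot('scene','s5');b=cv2.resize(im[170:270,180:340],None,fx=5,fy=5,interpolation=2)
cv2.imwrite('pics/s5z.png',b[:,:,::-1])
```

```text
[ 0.44293834 -0.01143176  0.03081604]
t 5.7167 shift [-0.0003  0.034  -0.0001] turn [ 0.0016 -0.0002  0.0009]
F [ 0.7  -0.01 -0.99] w 0.15550491809894137 ff 39.79356408119202
```

View pics/s5z.png

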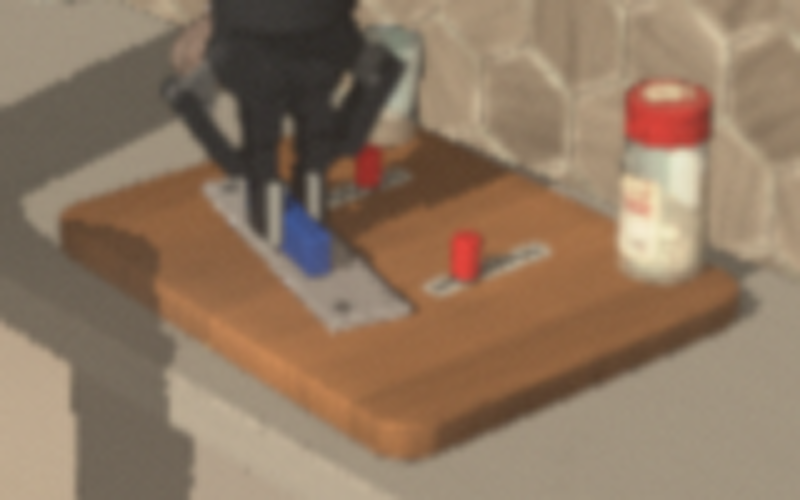

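Emit:
carry_out:
  commands:
    - [[0,0.008,0.0007],[0,0,0]]
    - [[0,0.016,0.0007],[0,0,0]]
    - [[0,0.024,0.0007],[0,0,0]]
    - [[0,0.028,0.0007],[0,0,0]]
    - [[0,0.028,0.0007],[0,0,0]]

```text
t: 6.18
tool_pos: [0.47, -0.0206, 0.0308]
ee_rot: [0.0, 0.813, 0.582, 0.0]
contact_force: [-2.0, 0.6, 3.6]
gripper_width: 0.151
finger_force: 40.6
```

```bash
cat >> h.py <<'E'
def force(n=16):
    F=[];M=[];P=[]
    for _ in range(n):
        grab_frame('top');s=get_state();F.append(s['contact_force']);M.append(s['wrist_torque']);P.append(s['tool_pos'])
    F=np.array(F);e=np.array([.946,-.323,0]);m=F.mean(0)
    print('t',s['t'],'F',m.round(2),'press',(-m@e).round(2),'se',(F.std(0)/n**.5).round(2),'M',np.mean(M,0).round(3),'P',np.mean(P,0).round(4))
E
python3 - <<'E'
from h import *
force(12)
im=shot('scene','s6');b=cv2.resize(im[185:245,210:300],None,fx=8,fy=8,interpolation=2)
cv2.imwrite('pics/s6z.png',b[:,:,::-1])
E
```

```text
t 6.7833 F [-0.56  0.27  5.11] press 0.61 se [0.14 0.2  0.13] M [0.055 0.266 0.012] P [ 0.47   -0.0206  0.0308]
```

View pics/s6z.png

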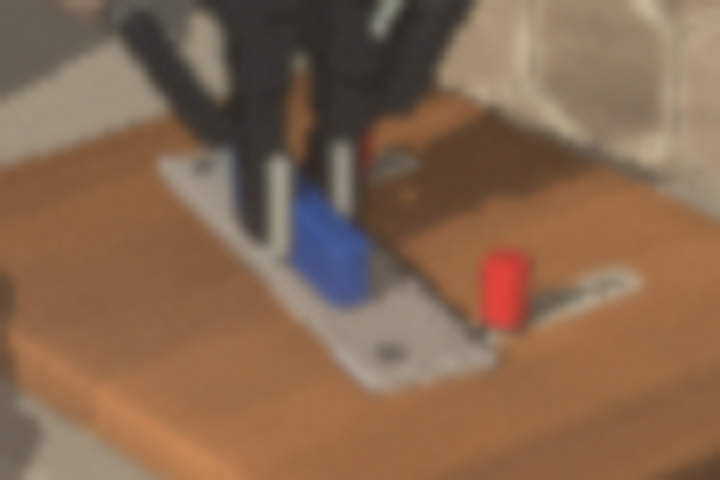

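Emit:
carry_out:
  commands:
    - [[0,0,-0.0009],[0,0,0]]
    - [[0,0.002,-0.0009],[0,0,0]]
    - [[0,0.003,-0.0009],[0,0,0]]
    - [[0,0.003,-0.0009],[0,0,0]]

```text
t: 7.17
tool_pos: [0.4709, -0.021, 0.0308]
ee_rot: [-0.001, 0.813, 0.582, -0.001]
contact_force: [-4.1, 1.8, 6.3]
gripper_width: 0.153
finger_force: 40.8
```

```bash
python3 -c "
from h import *
force()"
```

```text
t 7.9667 F [-3.6   1.26  5.76] press 3.82 se [0.13 0.11 0.13] M [ 0.211  0.691 -0.008] P [ 0.4709 -0.021   0.0308]
```

Emit:
carry_out:
  commands:
    - [[0,0.001,0],[0,0,0]]
    - [[0,0.002,0],[0,0,0]]
    - [[0,0.002,0],[0,0,0]]

```text
t: 8.22
tool_pos: [0.4727, -0.0216, 0.0308]
ee_rot: [-0.001, 0.813, 0.582, -0.001]
contact_force: [-3.8, 0.7, 5.6]
gripper_width: 0.152
finger_force: 40.8
```

```bash
python3 -c "
from h import *
force()"
```

```text
t 9.0167 F [-3.88  1.2   6.11] press 4.06 se [0.16 0.12 0.11] M [0.216 0.722 0.009] P [ 0.4727 -0.0216  0.0308]
```

Emit:
carry_out:
  commands:
    - [[0,-0.003,-0.002],[0,0,0]]
    - [[0,-0.003,-0.002],[0,0,0]]
    - [[0,-0.003,-0.002],[0,0,0]]

```text
t: 9.27
tool_pos: [0.4703, -0.0209, 0.0318]
ee_rot: [-0.0, 0.813, 0.582, -0.0]
contact_force: [0.6, -0.3, -2.6]
gripper_width: 0.15
finger_force: 39.8
```

```bash
python3 -c "
from h import *
force(12);cmd([.475,-.0227,.031],-18.9)"
```

```text
t 9.8667 F [ 0.07 -0.38 -1.48] press -0.2 se [0.14 0.15 0.2 ] M [ 0.002  0.01  -0.011] P [ 0.4707 -0.021   0.0322]
t 9.8667 shift [-0.0002  0.0045  0.0015] turn [0.0001 0.     0.0008]
F [ 0.26 -0.63 -1.7 ] w 0.15256639248133547 ff 39.75800335407257
```

Emit:
carry_out:
  commands:
    - [[0,0.0015,0],[0,0,0]]
    - [[0,0.003,0],[0,0,0]]
    - [[0,0.003,0],[0,0,0]]

```text
t: 10.12
tool_pos: [0.4741, -0.0221, 0.0326]
ee_rot: [0.0, 0.813, 0.582, 0.0]
contact_force: [-1.0, 0.6, -1.1]
gripper_width: 0.151
finger_force: 39.8
```

```bash
python3 -c "
from h import *
force()"
```

```text
t 10.9167 F [ 0.08  0.2  -1.24] press -0.01 se [0.11 0.12 0.09] M [0.003 0.016 0.002] P [ 0.4736 -0.022   0.0325]
```

Emit:
carry_out:
  commands:
    - [[0,0.001,0],[0,0,0]]
    - [[0,0.002,0],[0,0,0]]
    - [[0,0.002,0],[0,0,0]]

```text
t: 11.17
tool_pos: [0.4758, -0.0227, 0.0326]
ee_rot: [0.0, 0.813, 0.582, 0.0]
contact_force: [0.4, 0.1, -2.5]
gripper_width: 0.156
finger_force: 39.8
```

```bash
python3 -c "
from h import *
force()"
```

```text
t 11.9667 F [ 0.09 -0.06 -1.35] press -0.1 se [0.15 0.08 0.11] M [-0.005  0.015  0.009] P [ 0.4755 -0.0226  0.0325]
```

Emit:
carry_out:
  commands:
    - [[0,0.001,0],[0,0,0]]
    - [[0,0.0015,0],[0,0,0]]
    - [[0,0.0015,0],[0,0,0]]

```text
t: 12.22
tool_pos: [0.477, -0.0231, 0.0325]
ee_rot: [-0.0, 0.813, 0.582, 0.0]
contact_force: [-0.5, 0.1, -0.6]
gripper_width: 0.153
finger_force: 39.8
```

```bash
python3 -c "
from h import *
force(20)"
```

```text
t 13.2167 F [-0.22 -0.13 -1.46] press 0.16 se [0.11 0.1  0.12] M [ 0.011  0.029 -0.003] P [ 0.4769 -0.0231  0.0325]
```

Emit:
carry_out:
  commands:
    - [[0,0.001,0],[0,0,0]]
    - [[0,0.0015,0],[0,0,0]]
    - [[0,0.0015,0],[0,0,0]]

```text
t: 13.47
tool_pos: [0.4783, -0.0235, 0.0324]
ee_rot: [-0.0, 0.813, 0.582, -0.0]
contact_force: [-0.6, -0.1, -2.4]
gripper_width: 0.155
finger_force: 39.8
```

```bash
python3 -c "
from h import *
force(20)
im=shot('scene','s7');b=cv2.resize(im[180:250,210:300],None,fx=8,fy=8,interpolation=2)
cv2.imwrite('pics/s7z.png',b[:,:,::-1])"
```

```text
t 14.4667 F [-0.67  0.39 -1.84] press 0.76 se [0.14 0.12 0.11] M [ 0.111  0.128 -0.004] P [ 0.4783 -0.0236  0.0324]
```

View pics/s7z.png

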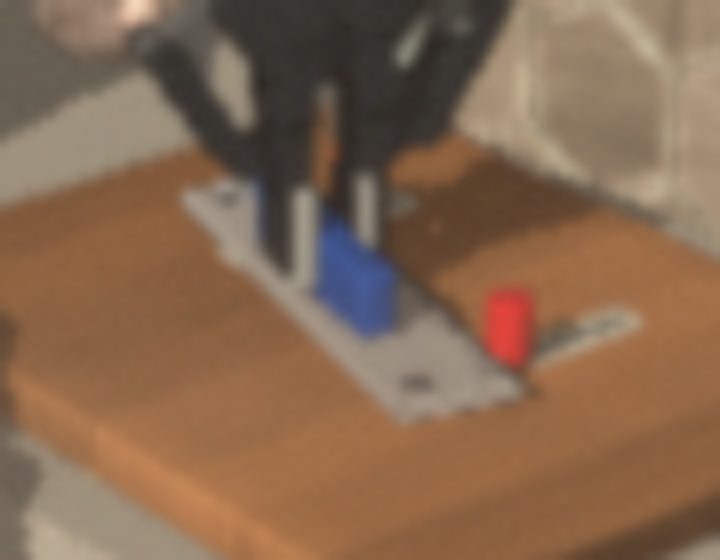

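Force grows at about 0.43 N/mm with no yaw moment, so both springs are giving. I'll press slightly more and lower onto the board.

Emit:
carry_out:
  commands:
    - [[0,0.0007,0.0005],[0,0,0]]
    - [[0,0.0007,0.001],[0,0,0]]
    - [[0,0.0007,0.0014],[0,0,0]]
    - [[0,0.0007,0.0014],[0,0,0]]

```text
t: 14.85
tool_pos: [0.479, -0.0239, 0.031]
ee_rot: [0.0, 0.813, 0.582, -0.0]
contact_force: [-0.5, 0.8, -1.1]
gripper_width: 0.152
finger_force: 39.8
```

```bash
python3 -c "
from h import *
force(14)"
```

```text
t 15.55 F [-0.8  -0.11 -1.55] press 0.73 se [0.2  0.16 0.12] M [ 0.007  0.212 -0.01 ] P [ 0.479  -0.0239  0.0311]
```

Emit:
carry_out:
  commands:
    - [[0,0,0],[0,0,0]]
    - [[0,0,0],[0,0,0]]
    - [[0,0,0],[0,0,0]]
    - [[0,0,0],[0,0,0]]
    - [[0,0,0],[0,0,0]]
    - [[0,0,0],[0,0,0]]
  jaw: 0

```text
t: 16.05
tool_pos: [0.4792, -0.0238, 0.0313]
ee_rot: [0.0, 0.813, 0.582, 0.0]
contact_force: [-0.4, 1.3, 0.0]
gripper_width: 0.501
finger_force: 0.0
```

Emit:
carry_out:
  commands:
    - [[0,0,-0.01],[0,0,0]]
    - [[0,0,-0.03],[0,0,0]]
    - [[0,0,-0.06],[0,0,0]]
    - [[0,0,-0.1],[0,0,0]]
    - [[0,-0.03,-0.13],[0,0,0]]
    - [[0,-0.07,-0.13],[0,0,0]]
    - [[0,-0.11,-0.13],[0,0,0]]
    - [[0,-0.15,-0.13],[0,0,0]]
    - [[0,-0.15,-0.13],[0,0,0]]
    - [[0,-0.15,-0.13],[0,0,0]]

```text
t: 16.88
tool_pos: [0.3361, 0.0251, 0.162]
ee_rot: [0.001, 0.813, 0.582, 0.001]
contact_force: [0.9, 0.5, 0.2]
gripper_width: 0.5
finger_force: 0.0
```

Run:
```python
from h import *
print(get_state()['tool_pos'])
a=shot('scene','s8')[175:250,200:300];b=shot('top','t8')[145:245,220:320]
o=np.zeros((560,800,3),np.uint8);o[:300,:400]=cv2.resize(a,None,fx=4,fy=4,interpolation=2);o[:400,400:]=cv2.resize(b,None,fx=4,fy=4,interpolation=2)
cv2.imwrite('pics/z8.png',o[:,:,::-1])
```

```text
[0.33607951 0.0251384  0.1620331 ]
```

View pics/z8.png

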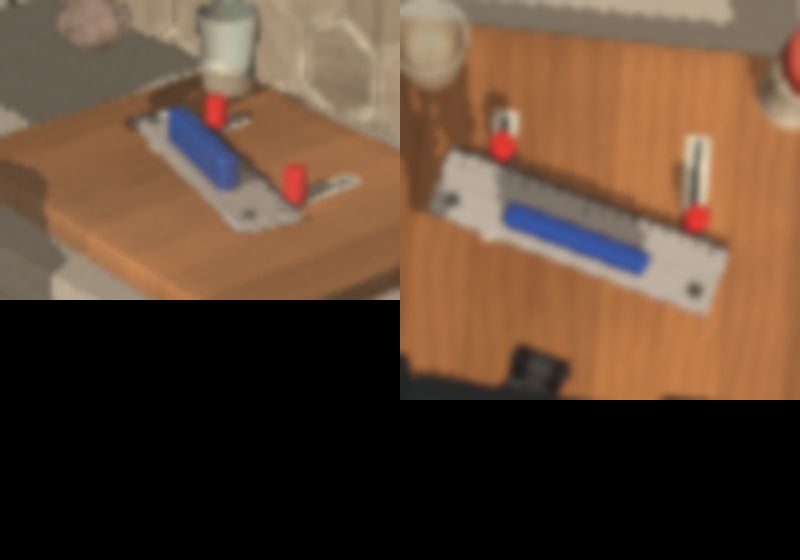

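Both posts (crop (503,146) and (696,218)) sit on the black edge. I'll compare their positions with the first picture to see whether the springs are still compressed.

Run:
```python
import cv2; from h import *
pos={}
for f in ('t1','t8'):
    im=cv2.imread(f'pics/{f}.png').astype(float)
    for nm,(u,v) in dict(L=(245,181),R=(294,199.5),jar=(326,161)).items():
        u0,v0=int(u)-9,int(v)-9
        if nm=='jar':u0-=5;v0-=5
        n=18 if nm!='jar' else 28
        p=im[v0:v0+n,u0:u0+n];w=np.clip(p[...,2]-p[...,1:2].max(2)-70,0,None)
        y,x=np.mgrid[v0:v0+n,u0:u0+n];c=((x*w).sum()/w.sum(),(y*w).sum()/w.sum())
        pos[f,nm]=ray('top',c,.045)[0][:2];print(f,nm,np.round(c,2),round(w.sum()),pos[f,nm].round(4))
    B,G,R=im[...,0],im[...,1],im[...,2]
    if f=='t8':
        n=cv2.connectedComponentsWithStats(((B>R+50)&(B>G+30)).astype(np.uint8));i=1+n[2][1:,4].argmax()
        ys,xs=np.nonzero(n[1]==i);P=ray('top',np.c_[xs,ys],.049)[:,:2];m=P.mean(0);v=np.linalg.svd(P-m,full_matrices=False)[2][0];v*=np.sign(v[1])
        nn=np.array([v[1],-v[0]]);print('rib',m,'yaw',np.degrees(np.arctan2(nn[1],nn[0])))
        for k in 'LR':
            d=pos[f,k]-m;print(k,'normal dist (38 expected)',d@nn*1e3,'along',d@v*1e3,'moved',(pos[f,k]-pos['t1',k])@nn*1e3)
```

```text
t1 L [245.17 181.78] 2346 [0.5311 0.0239]
t1 R [293.95 200.07] 2395 [ 0.4907 -0.0934]
t1 jar [326.25 161.82] 5722 [ 0.5871 -0.1715]
t8 L [245.25 181.07] 2653 [0.5328 0.0238]
t8 R [294.01 199.21] 2607 [ 0.4928 -0.0936]
t8 jar [326.23 161.72] 6465 [ 0.5874 -0.1714]
rib [ 0.47795627 -0.02090312] yaw -19.12093592730347
L normal dist (38 expected) 37.18574242581641 along 60.16650599363711 moved 1.6891782447488863
R normal dist (38 expected) 37.82989069547701 along -63.7874558042183 moved 2.0068557475133573
```

Both posts are still pushed back by 1.7 mm and 2.0 mm, so about 0.35–0.4 N on each. The jar has not moved.

```bash
python3 -c "
from station import *
print(hand_in())"
```

```text
the job is handed in; nothing more can be done
None
```

The cutting guide lies flat on the board, released, its black-lined edge against both posts (about 0.35–0.4 N each, estimated from how far they moved); the jar hasn't moved, I only looked at the glass and it seems in place, and the job is handed in, result not reported back.

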